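# Tip out a batch of cut zellige and cull the misfits

## Robot

A 6-joint arm with a two-finger parallel gripper is mounted at the origin on the work surface; the furniture and walls round the work are solid. World frame = base frame: x ahead of the robot, y to its left, z up, the work surface at z = 0. Lengths are in m, angles in rad, forces in N, time in s.
With the tool pointing down it reaches from about 0.275 to 0.85 m from the base axis. Payload 5.2 kg.
Tool frame: the origin (TCP) lies between the finger pads; the fingertips stand 11 mm ahead of it and the grasp point (between the pads) lies 8 mm behind it; z points along the fingers, y is the line along which they close (so a half turn about z gives the same grasp; the last joint's range is limited). The gripper opens to 85 mm and grips with 20 to 120 N. Pads are 22 mm wide; open, the fingers measure 114 mm over their backs; the gripper's body (76 mm by 85 mm) begins 54 mm behind the grasp point. The pads swing forward as they close: fully open they stand 13 mm farther back than shut.
Start: joints at [-1.541, 0.259, 1.535, -0, 1.348, -0.203], TCP at [0.127, -0.535, 0.21] pointing down, gripper open.
Joint ranges: [-3.14, 3.14], [-0.91, 2.08], [0.19, 2.58], [-1.22, 4.36], [0.22, 2.71], [-3.12, 3.12]. Speed limits (rad/s): [2.57, 2.57, 3.14, 3.14, 3.14, 3.14].

## Interface

Orientations are given as a rotation vector (axis times angle).
In Python, from station import sense, grab_frame, get_calibration, sign_off, outline_of, place_of gives the robot as it stands.
- The arm moves only by the tool tcp_steps, called after "Request:" by a JSON object that holds its "name" and its "arguments", one argument or row to a line. Schema: {"type":"object","properties":{"steps":{"type":"array","items":{"type":"array","prefixItems":[{"type":"array","items":{"type":"number"},"minItems":3,"maxItems":3},{"type":"number"},{"type":"number"}],"minItems":3,"maxItems":3},"minItems":1,"maxItems":20},"grip_n":{"type":"number"},"only":{"type":"string"},"quiet":{"type":"boolean"},"lines":{"type":"string"}},"required":["steps"],"additionalProperties":false}. steps is a list of rows, 1 to 20 of them, each written [[dx, dy, dz], turn, opening]: dx, dy, dz in normalised numbers (1 is 0.75 m), then a turn about the tool's z in shares of 90 degrees (1.0 is 90 degrees), then the finger opening in m; each row is the pose to reach, as a shift and turn from the pose commanded when the call began, along the tool's axes at that moment; what a row does not reach only later rows make up. A row lasts 1/12 s, in which the tool goes at most 0.0417 m and 0.125 rad, less where a joint would pass 70% of its speed; a pose out of reach is approached as far as the arm can. The fingers move at their own pace and stop on an object; grip_n is the grip in N (left out, the last holds). Time passes only in rows, so rows that do not move let the fingers close. The tool returns the time, the measured TCP pose, the force, the opening and the grip force at its end. only (a regular expression) keeps the lines of the reply that match it, lines (a string "A,B") keeps lines A to B, and quiet returns only ok. A shift or turn number past 1, either way, is cut back to 1. Input that does not fit is refused with a message, and nothing moves.
- sense(): the state, without advancing time (a new reading comes with each control period).
- grab_frame(name): name is "side" or "top"; returns the picture (400x640x3 uint8, red, green, blue); there is no depth.
- get_calibration(name): a dict with "camera_matrix" (3x3 intrinsics, pixels), "k1" (the pictures are not rectified: a ray, as slopes to the right and down, at radius r is drawn at 1 + k1 r^2 times it, then the intrinsics apply), "rvec" (rotation vector, rad) and "tvec" (3), from world to camera coordinates, as OpenCV has them. Camera axes: x right, y down, z forward; pixel columns grow to the right and rows downward; lengths in m; the calibration is good to about 2 mm. A picture is of the moment at which its call begins. get_calibration takes no time and is no camera call.
- sign_off(): hands the job in; it is judged then, once.
Trained networks look in the newest picture that a camera, given by its name, has taken for a name from the list of things; names that differ only in an ending like _2 or _b are one class to them, and where a whole thing is asked for, a point or a joint stands for the part that bears it (a point fixed in the world has none). Each returns a list of dicts, best first, with "p" (0 to 1); they miss things now and then, are a little off and sometimes report something else, mostly with a low value. They report only what shows in the picture. A call takes as long as a camera call.
- outline_of(camera, target): "pixels" (400x640 bool, what is visible of it).
- place_of(camera, target): "at" ([x, y, z] in m, in world coordinates, good to about 4 mm: a listed point, or the origin of a listed thing).
The state is a dict: "clock": time; "joints": joint angles; "joint_vel": joint speeds; "joint_torque": joint torques, N m; "tool_pos": TCP position; "tool_rot": TCP orientation; "force": force on the tool from outside, world axes, zero at the start; "torque": the same for the moment, N m; "finger_gap": finger opening in m; "grasp_force": force on a finger pad.
Only numpy, scipy, OpenCV 4.12 (cv2) and the standard library are available. Lean on these libraries where they do the work, as an engineer would, in place of code of your own. Each camera call takes 0.05 s, during which the arm holds its last target. There are 200 camera calls.

## Task

Tip the whole batch of cut tile pieces out of the aluminium pan onto the wooden sorting tray, then stand the empty pan upright on the bench beside the tray. The batch should be long hexagons only: pick out the two pieces of another shape (a four-cornered lozenge and a short offcut), put them into the pan for the cutter, and leave the good hexagons lying in the tray. Do not disturb the tea glass.

Things in the scene. Friction and masses are not known exactly. Their poses are not given: they have to be found in the camera images.
- pan: Loose round aluminium pan, about 0.14 kg: 155 mm across the rim, 32 mm high, base 96 mm across, wall 3 mm thick flaring at about 47 degrees from the bench, inside floor flat, 96 mm across. Stub handle at its own +y. Origin: centre of the underside; z points up out of the mouth. It starts upright, handle roughly to the robot's left, all five pieces in it.
- pan_lip (a point): Rim of the pan farthest from the handle, 78 mm from its axis, 32 mm up; axes as the pan's. Pieces slide out over it as the pan is tipped about its x: none below 35 degrees, all by 95 to 110. Taken from straight above, the gripper must lean as far as the pan; taken leaning 45 degrees outward (wrist away from the pan), it ends leaning only some 55 degrees the other way.
- pan_grip (a point): Middle of the pan's dark wooden grip, 125 mm from the pan's axis, 44 mm up; axes as the pan's. A straight bar along the pan's y, 14 mm wide along x with flat upright sides, 20 mm high, 62 mm long (y = 96 to 158 mm). Pinch it across x, leaning by any angle in the pan's y-z plane; about 80 N keeps it from turning in the fingers.
- pan_floor (a point): Centre of the pan's inside floor, 4 mm above its underside; axes as the pan's.
- tray: Fixed low sorting tray, 200 mm along its x by 240 mm along its y: wooden floor 4 mm thick with wooden battens 10 mm wide and 13 mm high round it (inside 180 x 220 mm). Origin: centre of the underside on the bench, z up.
- tray_floor (a point): Centre of the tray's floor, on its upper face, 4 mm above the bench; axes as the tray's.
- hexagon_green: Good piece: long hexagon of terracotta with green glaze, 24 mm wide (x) by 69 mm long (y, over its two points), 11 mm thick, 0.02 kg. The long sides are parallel, 43 mm long. Origin: centre of the underside (the unglazed face), z out of the glazed face; it may land either way up.
- hexagon_honey: Good piece: the same long hexagon, honey-yellow glaze, 25 x 68 x 11 mm. Origin and axes as the green one.
- hexagon_black: Good piece: the same long hexagon, black glaze, 22 x 64 x 11 mm. Origin and axes as the green one.
- lozenge: Misfit: turquoise glazed rhombus with four corners, 35 mm (x) by 68 mm (y) over its corners, 11 mm thick, 0.018 kg. Facing sides are parallel, 31 mm apart; their normals lie 27 degrees either side of its x axis. Origin: centre of the underside, z out of the glazed face.
- offcut: Misfit: short blue glazed offcut, 20 mm (x) by 37 mm (y), 9 mm thick, 0.012 kg. Its long sides are parallel (normals 2 degrees off its x, towards -y) and so are its slanted ends (36 mm apart, normals 10 degrees off its y, towards +x). Origin: centre of the underside, z out of the glazed face.
- chest_corner (a point): Foot of the near right corner of the fixed wooden tool chest, on the bench; keep the gripper clear of the chest. It is 221 mm high; from this corner its front face runs left (direction x 0.12, y 0.99) for 374 mm and its right face runs away from the robot (direction x 0.99, y -0.12) for 250 mm.
- tea_glass: Bystander: small tea glass standing beyond the tray, 61 mm across, 85 mm high, origin under its centre. Leave alone.

How it is judged:
On the way, in this order (a step that is already met when the one before it is completed fails the run):
1. the pan is tipped well over (beyond 60 degrees) (angle between pan's own z axis and vertical above 1.05 rad), for 0.1 s.
2. the pan stands upright on the bench again, let go, and all five pieces lie in the tray (angle between pan's own z axis and vertical below 0.08 rad and height (world z) of pan below 0.006 m and contact force between pan and tray below 0.1 N and contact force between pan and the fingers below 0.1 N and linear speed of pan below 0.02 m/s and angular speed of pan below 0.6 rad/s and x of hexagon_green in the frame of tray_floor between -0.095 and 0.095 m and y of hexagon_green in the frame of tray_floor between -0.115 and 0.115 m and z of hexagon_green in the frame of tray_floor between -0.005 and 0.045 m and x of hexagon_honey in the frame of tray_floor between -0.095 and 0.095 m and y of hexagon_honey in the frame of tray_floor between -0.115 and 0.115 m and z of hexagon_honey in the frame of tray_floor between -0.005 and 0.045 m and x of hexagon_black in the frame of tray_floor between -0.095 and 0.095 m and y of hexagon_black in the frame of tray_floor between -0.115 and 0.115 m and z of hexagon_black in the frame of tray_floor between -0.005 and 0.045 m and x of lozenge in the frame of tray_floor between -0.095 and 0.095 m and y of lozenge in the frame of tray_floor between -0.115 and 0.115 m and z of lozenge in the frame of tray_floor between -0.005 and 0.045 m and x of offcut in the frame of tray_floor between -0.095 and 0.095 m and y of offcut in the frame of tray_floor between -0.115 and 0.115 m and z of offcut in the frame of tray_floor between -0.005 and 0.045 m), for 0.2 s.
At the end, for the whole second after the job is handed in: After the tip-out (all five in the tray, pan stood up), the pan stands upright (within 5 degrees) on the bench, clear of the tray, holding the lozenge and the offcut; the three hexagons lie within the tray's frame (centres under 45 mm above its floor); all at rest and let go (angle between pan's own z axis and vertical below 0.08 rad and height (world z) of pan below 0.006 m and contact force between pan and tray below 0.1 N and contact force between pan and the fingers below 0.1 N and linear speed of each of pan, hexagon_green, hexagon_honey, hexagon_black, lozenge, offcut below 0.02 m/s and angular speed of each of pan, hexagon_green, hexagon_honey, hexagon_black, lozenge, offcut below 0.6 rad/s and x of hexagon_green in the frame of tray_floor between -0.095 and 0.095 m and y of hexagon_green in the frame of tray_floor between -0.115 and 0.115 m and z of hexagon_green in the frame of tray_floor between -0.005 and 0.045 m and x of hexagon_honey in the frame of tray_floor between -0.095 and 0.095 m and y of hexagon_honey in the frame of tray_floor between -0.115 and 0.115 m and z of hexagon_honey in the frame of tray_floor between -0.005 and 0.045 m and x of hexagon_black in the frame of tray_floor between -0.095 and 0.095 m and y of hexagon_black in the frame of tray_floor between -0.115 and 0.115 m and z of hexagon_black in the frame of tray_floor between -0.005 and 0.045 m and horizontal distance between each of lozenge, offcut and pan_floor below 0.068 m and z of lozenge in the frame of pan_floor between -0.004 and 0.035 m and z of offcut in the frame of pan_floor between -0.004 and 0.035 m); the robot touches nothing.
It fails at once if the tea glass is knocked over or shifted by more than 25 mm (distance of tea_glass from where it was at the start of the episode above 0.025 m or angle between tea_glass's own z axis and vertical above 0.4 rad).
It also fails if it takes over 72 s, if anything falls off the work surface, if the arm or the gripper's body presses on something with over 40 N, if the wrist force passes 120 N, or if a joint passes its speed limit or range.

## Working session

There is one attempt and no reset: what is moved stays moved. The work goes in short steps, Python scripts to look and compute and a tool call to move; the robot and the scene stay as the last step left them, time stands still between calls to the robot, and variables do not carry over. Pictures are saved under pics/ and viewed, at most 10 in all, crops included, and the job is handed in when it is done.

```bash
ls; mkdir -p pics; cat > h.py <<'E'
import numpy as np, cv2
from scipy.spatial.transform import Rotation as R
from station import *
def pic(cam,name=None):
    f=grab_frame(cam)
    if name: cv2.imwrite(f'pics/{name}.png',f[:,:,::-1])
    return f
def cal(cam):
    c=get_calibration(cam); return np.array(c['camera_matrix']),c['k1'],np.array(c['rvec'],float),np.array(c['tvec'],float)
def toplane(cam,uv,z):
    K,k1,rv,tv=cal(cam); d=np.array([k1,0,0,0,0.])
    n=cv2.undistortPoints(np.array(uv,float).reshape(-1,1,2),K,d)[:,0]
    Rm=R.from_rotvec(rv).as_matrix(); o=-Rm.T@tv
    r=np.c_[n,np.ones(len(n))]@Rm
    return o+r*((z-o[2])/r[:,2])[:,None]
def project(cam,P):
    K,k1,rv,tv=cal(cam)
    return cv2.projectPoints(np.array(P,float).reshape(-1,3),rv,tv,K,np.array([k1,0,0,0,0.]))[0][:,0]
def mask(cam,t):
    o=outline_of(cam,t)
    return (o[0]['p'],np.array(o[0]['pixels'])) if o else (0,None)
def rect(cam,t,z):
    p,m=mask(cam,t)
    if m is None: return None
    c=max(cv2.findContours(m.astype(np.uint8),0,2)[0],key=cv2.contourArea)
    w=toplane(cam,c[:,0],z)[:,:2]
    (cx,cy),(a,b),th=cv2.minAreaRect((w*1000).astype(np.float32))
    if a<b: th+=90
    return round(p,2),np.round([cx,cy,max(a,b),min(a,b)],1),round(th%180,1)  # mm, long-axis dir deg in world
def totool(d):
    s=sense(); return R.from_rotvec(s['tool_rot']).inv().apply(d)
def st():
    s=sense(); M=R.from_rotvec(s['tool_rot']).as_matrix()
    print('t',round(s['clock'],2),'pos',np.round(s['tool_pos'],4),'x',np.round(M[:,0],3),'y',np.round(M[:,1],3),'z',np.round(M[:,2],3),'F',np.round(s['force'],1),'gap',round(s['finger_gap'],4),'g',round(s['grasp_force'],1),'j',np.round(s['joints'],2))
E
python3 - <<'E'
from h import *
st()
for c in('top','side'):
    pic(c,c+'0')
    K,k1,rv,tv=cal(c); print(c,'cam at',np.round(-R.from_rotvec(rv).as_matrix().T@tv,2))
    for n in ('pan','pan_grip','pan_lip','pan_floor','tray_floor','chest_corner','tea_glass'):
        o=place_of(c,n); print(n,[(round(a['p'],2),np.round(a['at'],3)) for a in o[:2]])
E
```

```text
pics
t 0.0 pos [ 0.1269 -0.5345  0.2089] x [0.973 0.231 0.   ] y [ 0.231 -0.973 -0.002] z [-0.     0.002 -1.   ] F [ 0.3 -0.2 -0.1] gap 0.0854 g 0.0 j [-1.54  0.26  1.54 -0.    1.35 -0.2 ]
top cam at [0.5  0.14 0.97]
pan [(0.91, array([ 0.437,  0.155, -0.001]))]
pan_grip [(0.71, array([0.444, 0.137, 0.016])), (0.65, array([0.414, 0.276, 0.044]))]
pan_lip [(0.64, array([0.456, 0.072, 0.034])), (0.47, array([ 0.515,  0.196, -0.   ]))]
pan_floor [(0.94, array([0.44 , 0.15 , 0.005]))]
tray_floor [(0.78, array([ 0.612, -0.03 ,  0.002])), (0.63, array([ 0.438,  0.156, -0.001]))]
chest_corner [(0.85, array([0.517, 0.199, 0.002]))]
tea_glass [(0.66, array([ 0.777,  0.021, -0.   ])), (0.57, array([0.446, 0.144, 0.007]))]
side cam at [ 0.42 -0.55  0.53]
pan [(0.89, array([ 0.44 ,  0.148, -0.001]))]
pan_grip [(0.94, array([0.415, 0.274, 0.044]))]
pan_lip [(0.84, array([0.448, 0.076, 0.035]))]
pan_floor [(0.71, array([0.434, 0.149, 0.008]))]
tray_floor [(0.94, array([ 0.614, -0.026,  0.002]))]
chest_corner []
tea_glass [(0.85, array([ 0.776,  0.019, -0.001])), (0.49, array([ 0.615, -0.029,  0.002]))]
```

View pics/top0.png

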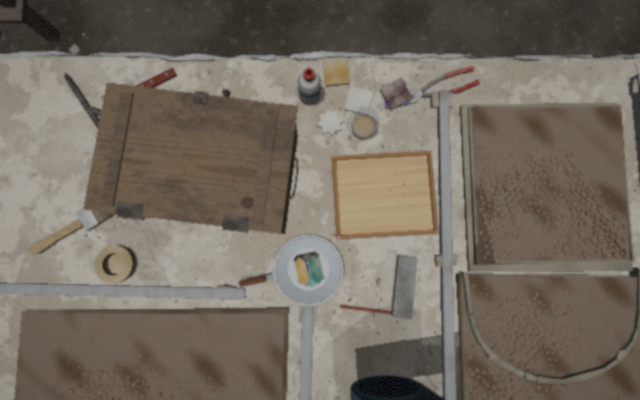

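View pics/side0.png

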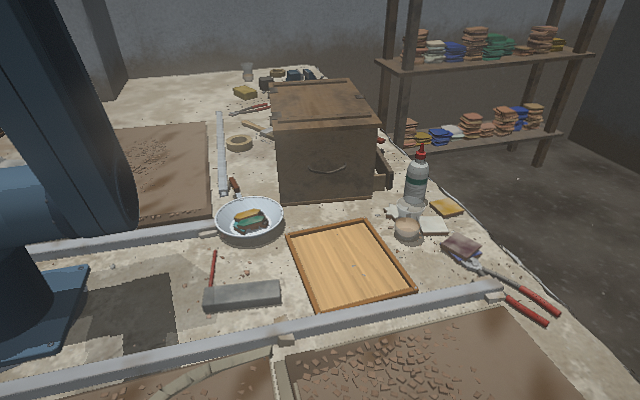

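The top view shows the pan at about (308,269) with its handle to the left, around (255,280). The tray spans (333,155)–(437,235), the chest is at upper left, and the glass is at (363,125). The side view agrees: the pan is left of the tray with the pieces lying flat in it.

```bash
python3 - <<'E'
from h import *
f=pic('top')
print('tray',rect('top','tray',.013))
print('grip',rect('top','pan_grip',.050))
a=toplane('top',[(240,284),(272,277)],.054); print(a, np.degrees(np.arctan2(*(a[0]-a[1])[1::-1])))
hsv=cv2.cvtColor(f,cv2.COLOR_RGB2HSV)
sub=f[268:292,232:275].astype(int).sum(2); ys,xs=np.where(sub<200)
w=toplane('top',np.c_[xs+232,ys+268],.054)[:,:2]*1000
print(len(xs),cv2.minAreaRect(w.astype(np.float32)), cv2.fitLine(w.astype(np.float32),2,0,.01,.01).ravel())
pos=np.array([.4148,.275,.12]); d=totool(pos-np.array(sense()['tool_pos'])); print(d)
st()
E
```

```text
tray (0.92, array([616. , -26.3, 239.4, 200.1]), 93.4)
grip (0.95, array([449. , 181.8, 219.4, 158.9]), 73.7)
[[0.4087059  0.30278159 0.054     ]
 [0.42419855 0.23210891 0.054     ]] 102.36461655703157
88 ((418.390380859375, 275.2117919921875), (9.876643180847168, 53.52699661254883), 11.360169410705566) [ 2.2717039e-01 -9.7385502e-01  4.1915070e+02  2.7274622e+02]
[ 0.46702104 -0.72189955  0.08980444]
t 0.95 pos [ 0.1269 -0.5352  0.2098] x [ 0.973  0.231 -0.   ] y [ 0.231 -0.973  0.   ] z [ 0. -0. -1.] F [-0.2  0.4 -0.2] gap 0.0855 g 0.0 j [-1.54  0.26  1.54  0.    1.35 -0.2 ]
```

The manual's scale: shifts go in shares of 0.75 m and turns go in shares of 90 degrees. Converting my numbers, -0.722 m / 0.75 = -0.9627, 0.467 m / 0.75 = 0.6227, -1.54 rad / 1.5708 = -0.9804.

Request:
{"name": "tcp_steps", "arguments": {
  "steps": [
    [[0.5187,-0.6107,0],-0.5093,0.05],
    [[0.5187,-0.6107,0],-0.5093,0.05],
    [[0.5187,-0.6107,0],-0.5093,0.05],
    [[0.5187,-0.6107,0],-0.5093,0.05],
    [[0.5187,-0.6107,0],-0.5093,0.05],
    [[0.5187,-0.6107,0],-0.5093,0.05],
    [[0.5187,-0.6107,0],-0.5093,0.05],
    [[0.5187,-0.6107,0],-0.5093,0.05],
    [[0.5187,-0.6107,0],-0.5093,0.05],
    [[0.5187,-0.6107,0],-0.5093,0.05],
    [[0.5187,-0.6107,0],-0.5093,0.05],
    [[0.5187,-0.6107,0],-0.5093,0.05],
    [[0.5187,-0.6107,0],-0.5093,0.05],
    [[0.6227,-0.9627,0.08],-0.9804,0.05],
    [[0.6227,-0.9627,0.08],-0.9804,0.05],
    [[0.6227,-0.9627,0.08],-0.9804,0.05],
    [[0.6227,-0.9627,0.08],-0.9804,0.05],
    [[0.6227,-0.9627,0.08],-0.9804,0.05],
    [[0.6227,-0.9627,0.08],-0.9804,0.05],
    [[0.6227,-0.9627,0.08],-0.9804,0.05]
  ],
  "grip_n": 40
}}

```text
clock: 2.62
tool_pos: [0.4091, 0.2344, 0.1576]
tool_rot: [1.978, 2.44, 0.001]
force: [0.9, -0.6, 0.2]
finger_gap: 0.0496
grasp_force: 0.0
```

Request:
{"name": "tcp_steps", "arguments": {
  "steps": [
    [[0,0,0],0,0.05],
    [[0,0,0],0,0.05]
  ]
}}

```text
clock: 2.78
tool_pos: [0.4085, 0.2341, 0.157]
tool_rot: [-1.98, -2.438, 0.002]
force: [0.5, -0.2, 0.7]
finger_gap: 0.0498
grasp_force: 0.0
```

```bash
python3 - <<'E'
from h import *
st()
pic('top');
for c in('top','side'):
    if c=='side': pic(c)
    print([(round(a['p'],2),np.round(a['at'],3)) for a in place_of(c,'pan_grip')[:2]])
s=sense();M=R.from_rotvec(s['tool_rot']).as_matrix()
print(totool(np.array([.416,.277,.036])-s['tool_pos']), 'yaw',np.degrees(np.arctan2(M[1,0],M[0,0])))
E
```

```text
t 2.78 pos [0.4085 0.2341 0.157 ] x [-0.205  0.979 -0.   ] y [ 0.979  0.205 -0.001] z [-0.001 -0.    -1.   ] F [ 0.5 -0.2  0.7] gap 0.0498 g 0.0 j [ 0.28  0.16  1.8  -0.    1.19  0.08]
[(0.2, array([ 0.437,  0.153, -0.001]))]
[(0.68, array([0.445, 0.145, 0.007])), (0.6, array([0.416, 0.274, 0.044]))]
[0.04388353 0.01553085 0.12198401] yaw 101.47408972312019
```

To row units: 0.122 m / 0.75 = 0.1627, 0.044 m / 0.75 = 0.0587.

Request:
{"name": "tcp_steps", "arguments": {
  "steps": [
    [[0.0587,0.0207,0.04],0,0.05],
    [[0.0587,0.0207,0.0933],0,0.05],
    [[0.0587,0.0207,0.1333],0,0.05],
    [[0.0587,0.0207,0.1627],0,0.05],
    [[0.0587,0.0207,0.1627],0,0.05],
    [[0.0587,0.0207,0.1627],0,0.005],
    [[0.0587,0.0207,0.1627],0,0.005],
    [[0.0587,0.0207,0.1627],0,0.005],
    [[0.0587,0.0207,0.1627],0,0.005],
    [[0.0587,0.0207,0.1627],0,0.005],
    [[0.0587,0.0207,0.1627],0,0.005]
  ],
  "grip_n": 40
}}

```text
clock: 3.9
tool_pos: [0.4162, 0.2785, 0.0367]
tool_rot: [1.986, 2.433, 0.003]
force: [-1.2, 0.3, -0.5]
finger_gap: 0.0049
grasp_force: 0.0
```

```bash
python3 - <<'E'
from h import *
st(); pic('side','grasp')
E
```

```text
t 3.9 pos [0.4162 0.2785 0.0367] x [-0.201  0.98   0.   ] y [0.98  0.201 0.002] z [ 0.002  0.001 -1.   ] F [-1.2  0.3 -0.5] gap 0.0049 g 0.0 j [ 0.37  0.36  1.87 -0.    0.91  0.16]
```

View pics/grasp.png

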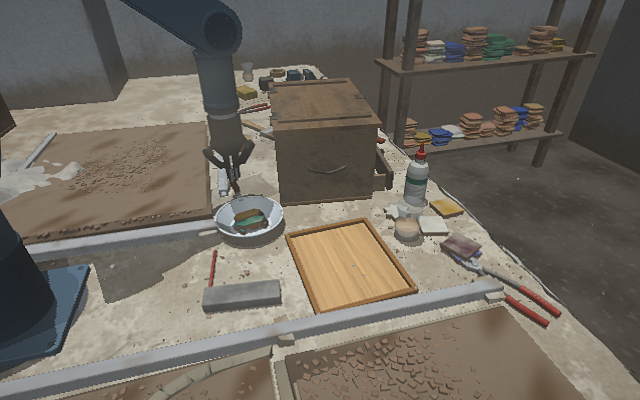

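```bash
python3 - <<'E'
from h import *
print(project('side',[sense()['tool_pos'],[.416,.275,.044],[.416,.275,.054]]))
pic('top'); f=cv2.imread('pics/grasp.png')[110:250,170:310]
g=grab_frame('top')[230:330,210:350,::-1]
cv2.imwrite('pics/c1.png',np.hstack([cv2.resize(f,(420,420),interpolation=2),cv2.resize(g,(380,420),interpolation=2)[:, :380]]))
E
```

```text
[[234.98876628 186.32529904]
 [234.67913123 184.51868548]
 [234.13181511 181.18694836]]
```

View pics/c1.png

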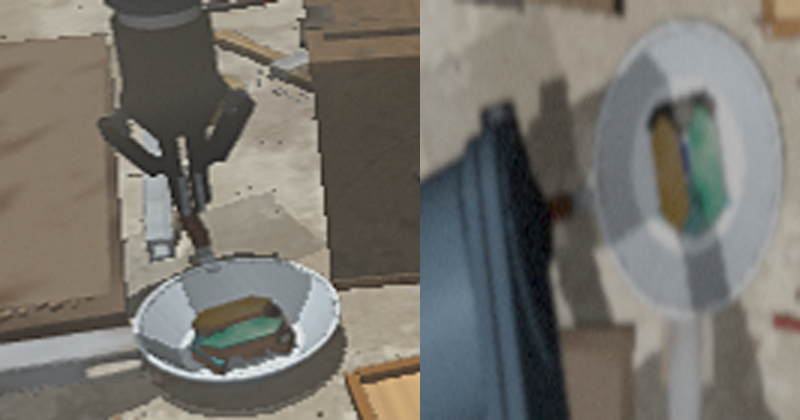

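The crops show the fingers close together at about (233,175) in full-image pixels. The handle seems to be in front of or below them, and the gap is 5 mm, so the pinch missed. I'll re-measure the pan.

```bash
python3 - <<'E'
from h import *
pic('top');pic('side')
for c in('top','side'):
    for n in ('pan','pan_grip','pan_floor','pan_lip'):
        print(c,n,[(round(a['p'],2),np.round(a['at'],3)) for a in place_of(c,n)[:2]])
# dark reddish handle pixels in side view
f=grab_frame('side').astype(int); ys,xs=np.where((f[...,0]-f[...,2]>12)&(f.sum(2)<240)); k=(xs>215)&(xs<260)&(ys>165)&(ys<205)
print(len(xs[k]),xs[k].min(),xs[k].max(),ys[k].min(),ys[k].max())
for y in range(165,205):
    r=xs[k][ys[k]==y]
    if len(r): print(y,r.min(),r.max(),end='; ')
P=np.array([.437,.153,0]);u=np.array([-.203,.979,0])
print('\nexpected handle', project('side',[P+u*.096+[0,0,.044],P+u*.158+[0,0,.044],P+u*.158+[0,0,.054]]))
st()
E
```

```text
top pan [(0.57, array([ 0.44 ,  0.151, -0.002]))]
top pan_grip [(0.71, array([0.415, 0.275, 0.045]))]
top pan_floor [(0.82, array([0.444, 0.152, 0.008]))]
top pan_lip [(0.77, array([0.454, 0.071, 0.034]))]
side pan [(0.78, array([ 0.436,  0.148, -0.004]))]
side pan_grip [(0.87, array([0.414, 0.275, 0.043])), (0.74, array([0.443, 0.145, 0.006]))]
side pan_floor [(0.68, array([0.437, 0.152, 0.008]))]
side pan_lip [(0.61, array([0.451, 0.075, 0.034]))]
80 228 259 181 199
181 234 235; 182 230 235; 183 229 236; 184 230 236; 185 230 237; 186 230 238; 187 228 238; 188 228 238; 189 228 239; 190 228 239; 191 234 239; 195 250 259; 196 242 243; 199 232 232; 
expected handle [[236.12754716 190.06227813]
 [229.4992964  178.87472547]
 [228.93458264 175.59310766]]
t 4.6 pos [0.4156 0.2783 0.0356] x [-0.201  0.98  -0.   ] y [ 0.98   0.201 -0.   ] z [-0. -0. -1.] F [ 0.2  0.  -0.3] gap 0.005 g 0.0 j [ 0.37  0.36  1.87 -0.    0.91  0.16]
```

Request:
{"name": "tcp_steps", "arguments": {
  "steps": [
    [[0,0,0],0,0.0],
    [[0,0,0],0,0.0],
    [[0,0,0],0,0.0]
  ],
  "grip_n": 40
}}

```text
clock: 4.85
tool_pos: [0.4156, 0.2783, 0.0357]
tool_rot: [1.986, 2.434, 0.0]
force: [0.1, 0.3, 0.5]
finger_gap: 0.0
grasp_force: 0.0
```

```bash
python3 - <<'E'
from h import *
f=pic('side')[140:200,205:275,::-1]; cv2.imwrite('pics/c2.png',cv2.resize(f,(700,600),interpolation=cv2.INTER_CUBIC))
print(project('side',[sense()['tool_pos']+np.array([0,0,-.011])]))
E
```

```text
[[235.467409   190.20221061]]
```

View pics/c2.png

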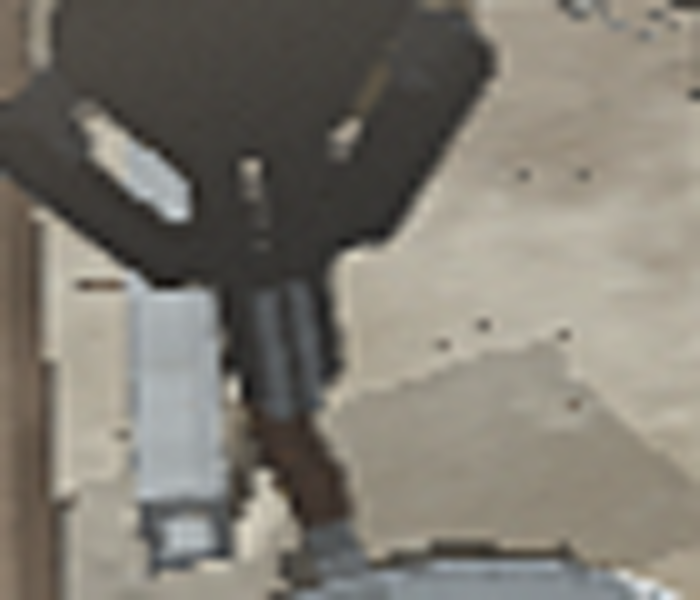

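The view shows the fingers fully shut with their tips at about row 181, sitting above the far part of the handle. They seem to be higher than the reading suggests. I'll reopen, go 15 mm lower (claimed tip height 10 mm, so still safe), and close again.

To row units: 0.015 m / 0.75 = 0.02, 0.008 m / 0.75 = 0.0107.

Request:
{"name": "tcp_steps", "arguments": {
  "steps": [
    [[0,0,0],0,0.05],
    [[0,0,0],0,0.05],
    [[0,0,0],0,0.05],
    [[0,0,0],0,0.05],
    [[0,0,0.0107],0,0.05],
    [[0,0,0.02],0,0.05],
    [[0,0,0.02],0,0.05],
    [[0,0,0.02],0,0.0],
    [[0,0,0.02],0,0.0],
    [[0,0,0.02],0,0.0],
    [[0,0,0.02],0,0.0],
    [[0,0,0.02],0,0.0],
    [[0,0,0.02],0,0.0]
  ],
  "grip_n": 40
}}

```text
clock: 5.98
tool_pos: [0.4155, 0.2783, 0.0208]
tool_rot: [1.986, 2.434, -0.0]
force: [-0.9, 0.8, 1.1]
finger_gap: 0.0124
grasp_force: 41.9
```

```bash
python3 - <<'E'
from h import *
st()
E
```

```text
t 5.98 pos [0.4155 0.2783 0.0208] x [-0.201  0.98  -0.   ] y [ 0.98   0.201 -0.   ] z [-0. -0. -1.] F [-0.9  0.8  1.1] gap 0.0124 g 41.9 j [ 0.37  0.39  1.89 -0.    0.87  0.16]
```

To row units: 0.006 m / 0.75 = 0.008.

Request:
{"name": "tcp_steps", "arguments": {
  "steps": [
    [[0,0,0],0,0.035],
    [[0,0,0],0,0.035],
    [[0,0,0],0,0.035],
    [[0,0,0.008],0,0.035],
    [[0,0,0.008],0,0.035],
    [[0,0,0.008],0,0.0],
    [[0,0,0.008],0,0.0],
    [[0,0,0.008],0,0.0],
    [[0,0,0.008],0,0.0]
  ],
  "grip_n": 35
}}

```text
clock: 6.73
tool_pos: [0.4153, 0.2782, 0.0146]
tool_rot: [-1.986, -2.434, 0.001]
force: [-1.2, -0.3, -1.4]
finger_gap: 0.0131
grasp_force: 36.7
```

Request:
{"name": "tcp_steps", "arguments": {
  "steps": [
    [[-0.0013,0,-0.0067],0,0],
    [[-0.004,0,-0.016],0,0],
    [[-0.008,0,-0.0267],0,0],
    [[-0.0133,0,-0.0387],0,0],
    [[-0.0187,0,-0.048],0,0],
    [[-0.0267,0,-0.0613],0,0],
    [[-0.034,0,-0.0753],0,0],
    [[-0.0427,0,-0.0867],0,0],
    [[-0.0507,0,-0.0967],0,0],
    [[-0.06,0,-0.1067],0,0],
    [[-0.06,0,-0.1067],0,0]
  ]
}}

```text
clock: 7.65
tool_pos: [0.426, 0.2332, 0.0964]
tool_rot: [1.986, 2.432, 0.003]
force: [-0.1, -0.5, -2.7]
finger_gap: 0.0132
grasp_force: 36.4
```

```bash
python3 - <<'E'
from h import *
st(); pic('top'); f=pic('side')[120:260,170:310,::-1];cv2.imwrite('pics/c3.png',cv2.resize(f,(560,560),interpolation=2))
for c in('top','side'):
    for n in ('pan','pan_lip','pan_floor'): print(c,n,[(round(a['p'],2),np.round(a['at'],3)) for a in place_of(c,n)[:1]])
E
```

```text
t 7.65 pos [0.426  0.2332 0.0964] x [-0.2   0.98 -0.  ] y [0.98  0.2   0.003] z [ 0.003  0.    -1.   ] F [-0.1 -0.5 -2.7] gap 0.0132 g 36.4 j [ 0.27  0.25  1.85 -0.    1.04  0.07]
top pan [(0.62, array([0.45 , 0.108, 0.077]))]
top pan_lip [(0.85, array([0.465, 0.03 , 0.113]))]
top pan_floor [(0.86, array([0.454, 0.102, 0.083]))]
side pan [(0.79, array([0.45 , 0.108, 0.08 ]))]
side pan_lip [(0.83, array([0.462, 0.03 , 0.112]))]
side pan_floor [(0.73, array([0.45 , 0.107, 0.084]))]
```

View pics/c3.png

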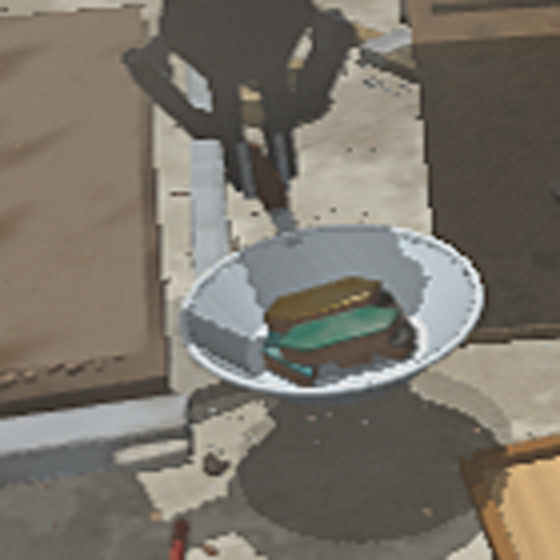

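The view shows the pan lifted level at 35 N, with the pieces still lying flat and the pan centre at about (222,196) in full-image pixels. The 35 N grip holds torque well, so I'll carry it level at 110 N around the chest corner to above the tray.

To row units: -0.212 m / 0.75 = -0.2827, -0.16 m / 0.75 = -0.2133, -0.22 rad / 1.5708 = -0.1401.

Request:
{"name": "tcp_steps", "arguments": {
  "steps": [
    [[0,0,0],0,0],
    [[0,0,0],0,0],
    [[-0.0267,-0.0053,-0.0133],0,0],
    [[-0.06,-0.012,-0.0333],0,0],
    [[-0.0933,-0.0187,-0.0533],-0.0191,0],
    [[-0.1333,-0.0267,-0.0667],-0.0382,0],
    [[-0.1693,-0.0267,-0.08],-0.0637,0],
    [[-0.1933,0,-0.0933],-0.0891,0],
    [[-0.2133,0.0267,-0.1067],-0.1146,0],
    [[-0.2333,0.06,-0.12],-0.1401,0],
    [[-0.2533,0.0933,-0.1307],-0.1655,0],
    [[-0.2707,0.12,-0.1387],-0.191,0],
    [[-0.2827,0.1427,-0.1387],-0.2056,0],
    [[-0.2827,0.1427,-0.1387],-0.2056,0],
    [[-0.2827,0.1427,-0.1387],-0.2056,0]
  ],
  "grip_n": 110
}}

```text
clock: 9.3
tool_pos: [0.5721, 0.0477, 0.1978]
tool_rot: [-1.569, -2.72, 0.001]
force: [0.4, 0.7, -3.0]
finger_gap: 0.0109
grasp_force: 110.9
```

```bash
python3 - <<'E'
from h import *
st(); pic('side')
for n in ('pan','pan_lip','pan_floor'): print(n,[(round(a['p'],2),np.round(a['at'],3)) for a in place_of('side',n)[:1]])
E
```

```text
t 9.3 pos [0.5721 0.0477 0.1978] x [-0.5    0.866  0.001] y [ 0.866  0.5   -0.001] z [-0.002  0.    -1.   ] F [ 0.4  0.7 -3. ] gap 0.0109 g 110.9 j [-0.11  0.31  1.49  0.    1.34 -0.64]
pan [(0.73, array([ 0.635, -0.066,  0.183]))]
pan_lip [(0.85, array([ 0.674, -0.132,  0.215]))]
pan_floor [(0.7, array([ 0.631, -0.062,  0.191]))]
```

```bash
cat > l.py <<'E'
from h import *
s=sense(); print('t',round(s['clock'],2),'tcp',np.round(s['tool_pos'],3),'F',np.round(s['force'],1))
for c in ('side','top'):
    pic(c); d={}
    for n in ('pan','pan_lip','pan_floor'):
        o=place_of(c,n)
        if o: d[n]=np.array(o[0]['at']); print(c,n,round(o[0]['p'],2),np.round(d[n],3))
    if 'pan' in d and 'pan_lip' in d:
        v=d['pan_lip']-d['pan']; u=np.hypot(*v[:2]); print('tilt',np.degrees(np.arctan2(32,78)-np.arctan2(v[2],u)))
E
```

Request:
{"name": "tcp_steps", "arguments": {
  "steps": [
    [[0,0,0],0,0],
    [[0,0,0],0,0],
    [[0,0,0],0,0],
    [[0,0,0],0,0]
  ],
  "grip_n": 20
}}

```text
clock: 9.83
tool_pos: [0.5718, 0.0482, 0.1989]
tool_rot: [1.569, 2.722, 0.0]
force: [-0.0, -0.2, -2.4]
finger_gap: 0.0112
grasp_force: 110.9
```

```bash
python3 l.py
```

```text
t 9.83 tcp [0.572 0.048 0.199] F [-0.  -0.2 -2.4]
side pan 0.81 [ 0.638 -0.066  0.182]
side pan_lip 0.82 [ 0.672 -0.131  0.211]
side pan_floor 0.61 [ 0.636 -0.064  0.192]
tilt 0.7288823786258524
```

Request:
{"name": "tcp_steps", "arguments": {
  "steps": [
    [[0,0,0],0,0.002],
    [[0,0,0],0,0.002],
    [[0,0,0],0,0.002]
  ],
  "grip_n": 20
}}

```text
clock: 10.48
tool_pos: [0.572, 0.048, 0.1986]
tool_rot: [-1.569, -2.722, 0.0]
force: [-0.4, -0.1, -3.2]
finger_gap: 0.0111
grasp_force: 110.9
```

Request:
{"name": "tcp_steps", "arguments": {
  "steps": [
    [[0,0,0],0,0.0105],
    [[0,0,0],0,0.0105]
  ],
  "grip_n": 20
}}

```text
clock: 10.65
tool_pos: [0.572, 0.048, 0.1987]
tool_rot: [-1.569, -2.722, 0.0]
force: [-0.7, -0.1, -1.9]
finger_gap: 0.0114
grasp_force: 110.9
```

```bash
python3 l.py
```

```text
t 10.65 tcp [0.572 0.048 0.199] F [-0.7 -0.1 -1.9]
side pan 0.69 [ 0.639 -0.063  0.182]
side pan_lip 0.76 [ 0.671 -0.125  0.216]
side pan_floor 0.72 [ 0.632 -0.064  0.188]
tilt -3.7308149366098475
```

Request:
{"name": "tcp_steps", "arguments": {
  "steps": [
    [[0,0,0],0,0.0128],
    [[0,0,0],0,0.0]
  ],
  "grip_n": 20
}}

```text
clock: 11.22
tool_pos: [0.572, 0.048, 0.1987]
tool_rot: [1.569, 2.722, 0.0]
force: [-0.5, -0.9, -2.8]
finger_gap: 0.0132
grasp_force: 42.6
```

```bash
python3 l.py
```

```text
t 11.22 tcp [0.572 0.048 0.199] F [-0.5 -0.9 -2.8]
side pan 0.58 [ 0.639 -0.064  0.182]
side pan_lip 0.76 [ 0.669 -0.127  0.215]
side pan_floor 0.75 [ 0.654 -0.053  0.183]
tilt -3.063528904662245
```

Request:
{"name": "tcp_steps", "arguments": {
  "steps": [
    [[0,0,0],0,0.0],
    [[0,0,0],0,0.0]
  ],
  "grip_n": 20
}}

```text
clock: 11.78
tool_pos: [0.572, 0.048, 0.1987]
tool_rot: [-1.569, -2.722, 0.0]
force: [0.2, 0.2, -3.5]
finger_gap: 0.0128
grasp_force: 42.7
```

Request:
{"name": "tcp_steps", "arguments": {
  "steps": [
    [[0,0,0],0,0.0136],
    [[0,0,0],0,0.0],
    [[0,0,0],0,0.0]
  ],
  "grip_n": 20
}}

```text
clock: 12.03
tool_pos: [0.572, 0.048, 0.1987]
tool_rot: [1.569, 2.722, 0.0]
force: [-0.2, 0.0, -3.0]
finger_gap: 0.0136
grasp_force: 21.8
```

```bash
python3 l.py
```

```text
t 12.03 tcp [0.572 0.048 0.199] F [-0.2  0.  -3. ]
side pan 0.58 [ 0.618 -0.039  0.134]
side pan_lip 0.75 [ 0.659 -0.106  0.137]
side pan_floor 0.78 [ 0.62  -0.036  0.142]
tilt 20.553065266529778
```

Request:
{"name": "tcp_steps", "arguments": {
  "steps": [
    [[0,0,0],0,0],
    [[0,0,0],0,0],
    [[0,0,0],0,0],
    [[0,0,0],0,0]
  ]
}}

```text
clock: 12.77
tool_pos: [0.572, 0.048, 0.1987]
tool_rot: [1.569, 2.722, -0.0]
force: [0.2, -0.7, -3.0]
finger_gap: 0.0132
grasp_force: 21.9
```

```bash
python3 l.py
```

```text
t 12.77 tcp [0.572 0.048 0.199] F [ 0.2 -0.7 -3. ]
side pan 0.78 [ 0.609 -0.016  0.117]
side pan_lip 0.89 [ 0.646 -0.084  0.097]
side pan_floor 0.94 [ 0.607 -0.018  0.121]
tilt 36.351120611235444
top pan_lip 0.6 [ 0.779  0.021 -0.002]
```

Request:
{"name": "tcp_steps", "arguments": {
  "steps": [
    [[0,0,0],0,0],
    [[0,0,0],0,0],
    [[0,0,0],0,0],
    [[0,0,0],0,0],
    [[0,0,0],0,0],
    [[0,0,0],0,0],
    [[0,0,0],0,0],
    [[0,0,0],0,0]
  ]
}}

```text
clock: 13.83
tool_pos: [0.572, 0.048, 0.1987]
tool_rot: [1.569, 2.722, 0.0]
force: [0.1, 0.0, -2.4]
finger_gap: 0.0135
grasp_force: 21.9
```

```bash
sed -i "s/('side','top')/('side',)/" l.py; python3 l.py
```

```text
t 13.83 tcp [0.572 0.048 0.199] F [ 0.1  0.  -2.4]
side pan 0.9 [ 0.607 -0.015  0.117]
side pan_lip 0.93 [ 0.644 -0.083  0.098]
side pan_floor 0.82 [ 0.61  -0.017  0.121]
tilt 36.01970222052687
```

Request:
{"name": "tcp_steps", "arguments": {
  "steps": [
    [[0,0,0],0,0.0138],
    [[0,0,0],0,0.0138],
    [[0,0,0],0,0]
  ],
  "grip_n": 20
}}

```text
clock: 14.28
tool_pos: [0.5719, 0.0481, 0.1987]
tool_rot: [-1.569, -2.722, -0.0]
force: [0.2, -0.1, -3.1]
finger_gap: 0.0134
grasp_force: 21.4
```

```bash
python3 l.py
```

```text
t 14.28 tcp [0.572 0.048 0.199] F [ 0.2 -0.1 -3.1]
side pan 0.82 [ 0.602 -0.002  0.104]
side pan_lip 0.34 [0.573 0.051 0.226]
side pan_floor 0.96 [ 0.6   -0.001  0.111]
tilt -41.31443457836
```

```bash
cat > l.py <<'E'
from h import *
s=sense(); g=np.array(s['tool_pos'])+[0,0,.0255]; print('t',round(s['clock'],2),'F',np.round(s['force'],1),s['grasp_force'])
pic('side')
for n in ('pan','pan_lip','pan_floor'):
    o=place_of('side',n)
    if o:
        a=np.array(o[0]['at']); print(n,round(o[0]['p'],2),np.round(a,3),end=' ')
        v=a-g; x=R.from_rotvec(s['tool_rot']).as_matrix()[:,0]; y0,z0={'pan':(-.125,-.044),'pan_lip':(-.203,-.012),'pan_floor':(-.125,-.04)}[n]
        print('tilt',round(np.degrees(np.arctan2(-z0,-y0)*-1+np.arctan2(-v[2],-v@x)),1))
E
```

Request:
{"name": "tcp_steps", "arguments": {
  "steps": [
    [[0,0,0],0,0.0139],
    [[0,0,0],0,0.0139],
    [[0,0,0],0,0.0139],
    [[0,0,0],0,0]
  ],
  "grip_n": 20
}}

```text
clock: 14.82
tool_pos: [0.5718, 0.0483, 0.1986]
tool_rot: [-1.569, -2.721, -0.0]
force: [-0.1, 1.2, -2.2]
finger_gap: 0.0134
grasp_force: 22.1
```

```bash
python3 l.py
```

```text
t 14.82 F [-0.1  1.2 -2.2] 22.089782059192657
pan 0.82 [0.576 0.04  0.09 ] tilt 66.5
pan_lip 0.63 [ 0.617 -0.025  0.001] tilt 65.4
pan_floor 0.63 [0.572 0.037 0.096] tilt 67.9
```

The manual's scale: shifts go in shares of 0.75 m and turns go in shares of 90 degrees. Converting my numbers, -0.012 m / 0.75 = -0.016.

Request:
{"name": "tcp_steps", "arguments": {
  "steps": [
    [[0,0,0],0,0.0139],
    [[0,0,-0.016],0,0.0139],
    [[0,0,-0.016],0,0.0139],
    [[0,0,0],0,0.0139],
    [[0,0,0],0,0.0]
  ],
  "grip_n": 20
}}

```text
clock: 15.43
tool_pos: [0.5712, 0.048, 0.1971]
tool_rot: [-1.568, -2.72, 0.001]
force: [-0.7, -0.4, -3.0]
finger_gap: 0.0136
grasp_force: 21.0
```

```bash
python3 l.py; python3 - <<'E'
from h import *
for c in('side','top'):
    if c=='top':pic(c)
    for n in ('hexagon_green','hexagon_honey','hexagon_black','lozenge','offcut'): print(c,n,[(round(a['p'],2),np.round(a['at'],3)) for a in place_of(c,n)[:1]])
E
```

```text
t 15.43 F [-0.7 -0.4 -3. ] 20.957865715026855
pan 0.63 [0.571 0.046 0.089] tilt 69.7
pan_lip 0.89 [ 0.597 -0.005  0.032] tilt 69.4
pan_floor 0.93 [0.57  0.045 0.096] tilt 71.1
side hexagon_green [(0.69, array([ 0.604, -0.006,  0.001]))]
side hexagon_honey [(0.5, array([ 0.613, -0.039,  0.015]))]
side hexagon_black [(0.8, array([0.592, 0.048, 0.075]))]
side lozenge [(0.51, array([0.553, 0.025, 0.084]))]
side offcut [(0.48, array([0.581, 0.032, 0.062]))]
top hexagon_green []
top hexagon_honey []
top hexagon_black []
top lozenge []
top offcut []
```

To row units: -0.03 m / 0.75 = -0.04.

Request:
{"name": "tcp_steps", "arguments": {
  "steps": [
    [[0,0,0],0,0],
    [[0,0,0],0,0],
    [[0,0,0],0,0],
    [[0.04,0,-0.04],0,0],
    [[0.04,0,0],0,0],
    [[0,0,-0.04],0,0],
    [[0.04,0,0],0,0],
    [[0,0,-0.04],0,0],
    [[0.04,0,0],0,0],
    [[0.04,0,0],0,0]
  ],
  "grip_n": 110
}}

```text
clock: 17.02
tool_pos: [0.5507, 0.0759, 0.1933]
tool_rot: [-1.564, -2.711, 0.005]
force: [-1.8, 0.0, -2.6]
finger_gap: 0.0121
grasp_force: 109.1
```

```bash
python3 l.py; python3 - <<'E'
from h import *
for c in('side',):
    for n in ('hexagon_green','hexagon_honey','hexagon_black','lozenge','offcut'): print(c,n,[(round(a['p'],2),np.round(a['at'],3)) for a in place_of(c,n)[:1]])
f=pic('side','shake')[170:330,200:420,::-1];cv2.imwrite('pics/c4.png',cv2.resize(f,(660,480),interpolation=2))
E
```

```text
t 17.02 F [-1.8  0.  -2.6] 109.10901188850403
pan 0.64 [0.553 0.075 0.084] tilt 69.3
pan_lip 0.77 [0.578 0.022 0.026] tilt 68.8
pan_floor 0.56 [0.549 0.07  0.091] tilt 69.7
side hexagon_green [(0.75, array([ 0.607, -0.008,  0.   ]))]
side hexagon_honey [(0.84, array([ 0.613, -0.038,  0.014]))]
side hexagon_black [(0.82, array([ 0.664, -0.044,  0.026]))]
side lozenge [(0.61, array([ 0.608, -0.107,  0.012]))]
side offcut [(0.54, array([ 0.651, -0.038,  0.018]))]
```

View pics/c4.png

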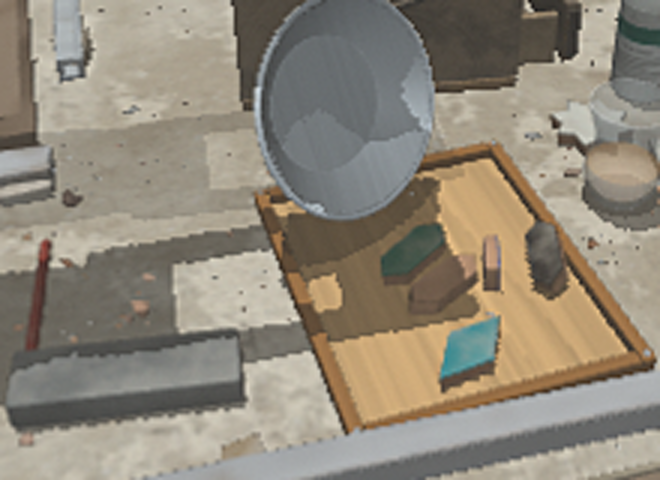

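The crop shows the empty pan hanging, with all five pieces in the tray: green near (410,250), honey (440,285), offcut (490,262), black (545,258) and lozenge (470,350), in crop pixels. Next I'll carry the pan back to its old spot and stand it up.

To row units: 0.093 m / 0.75 = 0.124, 0.075 m / 0.75 = 0.1, 0.323 rad / 1.5708 = 0.2056.

Request:
{"name": "tcp_steps", "arguments": {
  "steps": [
    [[0,0,-0.0333],0,0],
    [[0.0333,-0.0267,-0.0333],0.0509,0],
    [[0.0667,-0.0533,-0.0333],0.1019,0],
    [[0.1,-0.08,-0.0333],0.1528,0],
    [[0.124,-0.0947,-0.0267],0.2056,0],
    [[0.124,-0.0947,-0.0107],0.2056,0],
    [[0.124,-0.0947,0.0053],0.2056,0],
    [[0.124,-0.0947,0.0053],0.2056,0],
    [[0.124,-0.0947,0.0053],0.2056,0]
  ],
  "grip_n": 110
}}

```text
clock: 18.27
tool_pos: [0.4487, 0.1188, 0.1947]
tool_rot: [-1.986, -2.434, 0.001]
force: [0.3, -0.2, -2.0]
finger_gap: 0.0118
grasp_force: 108.9
```

```bash
python3 l.py; python3 -c "
from h import *
st()"
```

```text
t 18.27 F [ 0.3 -0.2 -2. ] 108.9358127117157
pan 0.82 [0.452 0.114 0.086] tilt 68.2
pan_lip 0.68 [0.455 0.06  0.03 ] tilt 69.4
pan_floor 0.95 [0.448 0.115 0.095] tilt 70.6
t 18.47 pos [0.4497 0.1187 0.1954] x [-0.2   0.98 -0.  ] y [0.98  0.2   0.001] z [ 0.001  0.    -1.   ] F [ 0.4  0.3 -2. ] gap 0.0117 g 108.9 j [ 0.02  0.11  1.75 -0.    1.27 -0.18]
```

To row units: 0.167 m / 0.75 = 0.2227, 0.1487 m / 0.75 = 0.1983.

Request:
{"name": "tcp_steps", "arguments": {
  "steps": [
    [[0,-0.0087,0.0133],0,0.0128],
    [[0,-0.0087,0.0267],0,0],
    [[0,-0.0087,0.0387],0,0],
    [[0.02,-0.0087,0.0453],0,0],
    [[0.04,-0.0087,0.0547],0,0],
    [[0.0667,-0.0087,0.0707],0,0],
    [[0.0913,-0.0087,0.0893],0,0],
    [[0.1067,-0.0087,0.0987],0,0],
    [[0.1227,-0.0087,0.1093],0,0],
    [[0.1476,-0.0087,0.132],0,0],
    [[0.1667,-0.0087,0.156],0,0],
    [[0.1848,-0.0087,0.1813],0,0],
    [[0.1983,-0.0087,0.2093],0,0],
    [[0.2033,-0.0087,0.2227],0,0],
    [[0.2033,-0.0087,0.2227],0,0]
  ],
  "grip_n": 40
}}

```text
clock: 19.72
tool_pos: [0.411, 0.2675, 0.0257]
tool_rot: [-1.983, -2.435, 0.003]
force: [1.0, 1.8, 0.8]
finger_gap: 0.0129
grasp_force: 42.8
```

```bash
python3 l.py
```

```text
t 19.72 F [1.  1.8 0.8] 42.79873609542847
pan 0.95 [0.439 0.145 0.002] tilt 1.9
pan_lip 0.9 [0.451 0.066 0.033] tilt 1.7
pan_floor 0.81 [0.436 0.143 0.008] tilt 1.1
```

To row units: -0.19 m / 0.75 = -0.2533, -0.05 m / 0.75 = -0.0667.

Request:
{"name": "tcp_steps", "arguments": {
  "steps": [
    [[0.0027,0,0.0053],0,0],
    [[0.004,0,0.0107],0,0],
    [[0.004,0,0.0107],0,0],
    [[0.004,0,0.0107],0,0.04],
    [[0.004,0,0.0107],0,0.04],
    [[0.004,0,0.0107],0,0.04],
    [[0.004,0,0.0107],0,0.04],
    [[0.004,0,-0.04],0,0.05],
    [[0.004,0,-0.0933],0,0.05],
    [[0.004,0,-0.1467],0,0.05],
    [[-0.04,0,-0.2],0,0.05],
    [[-0.0933,0,-0.2533],0,0.05],
    [[-0.1467,-0.0133,-0.2533],0,0.05],
    [[-0.2,-0.0667,-0.2533],0,0.05],
    [[-0.2533,-0.12,-0.2533],0,0.05]
  ],
  "grip_n": 40
}}

```text
clock: 21.17
tool_pos: [0.386, 0.1004, 0.2178]
tool_rot: [1.984, 2.432, 0.003]
force: [0.2, -1.4, 0.1]
finger_gap: 0.0501
grasp_force: 0.0
```

```bash
python3 - <<'E'
from h import *
st(); f=pic('top','t2'); pic('side','s2')
for c in('side','top'):
    for n in ('pan','pan_lip','pan_floor','hexagon_green','hexagon_honey','hexagon_black','lozenge','offcut'): print(c,n,[(round(a['p'],2),np.round(a['at'],3)) for a in place_of(c,n)[:1]])
a=cv2.resize(f[150:310,260:440,::-1],(540,480),interpolation=2); cv2.imwrite('pics/c5.png',a)
E
```

```text
t 21.17 pos [0.386  0.1004 0.2178] x [-0.201  0.98  -0.001] y [0.98  0.201 0.003] z [ 0.003 -0.001 -1.   ] F [ 0.2 -1.4  0.1] gap 0.0501 g 0.0 j [-0.03 -0.03  1.85 -0.    1.32 -0.23]
side pan [(0.86, array([ 0.437,  0.145, -0.002]))]
side pan_lip [(0.74, array([0.415, 0.263, 0.043]))]
side pan_floor [(0.58, array([0.437, 0.144, 0.007]))]
side hexagon_green [(0.7, array([ 0.604, -0.011,  0.004]))]
side hexagon_honey [(0.56, array([ 0.614, -0.04 ,  0.014]))]
side hexagon_black [(0.6, array([ 0.689, -0.04 ,  0.009]))]
side lozenge [(0.84, array([ 0.611, -0.11 ,  0.004]))]
side offcut [(0.41, array([ 0.646, -0.036,  0.012]))]
top pan [(0.64, array([0.435, 0.145, 0.001]))]
top pan_lip [(0.58, array([0.454, 0.061, 0.032]))]
top pan_floor [(0.7, array([0.441, 0.142, 0.005]))]
top hexagon_green [(0.67, array([ 0.604, -0.01 ,  0.004]))]
top hexagon_honey [(0.78, array([ 0.621, -0.048,  0.018]))]
top hexagon_black [(0.68, array([ 0.69 , -0.046,  0.01 ]))]
top lozenge []
top offcut [(0.64, array([ 0.646, -0.038,  0.017]))]
```

View pics/c5.png

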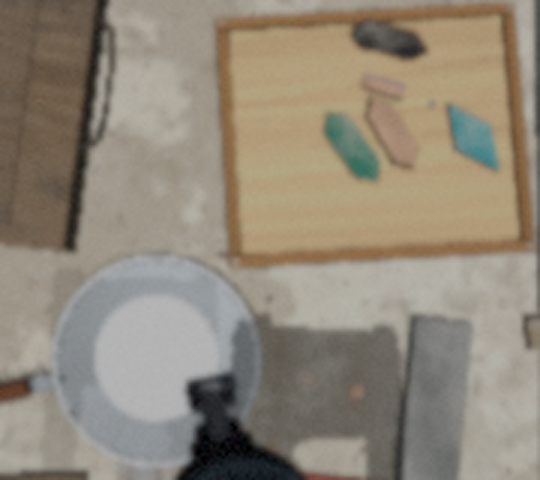

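The pan is upright at about (158,360) in the crop. The tray holds black (388,40), the offcut on edge (383,87), honey flipped (392,132), green (352,147) and lozenge (472,137). Next I'll measure the lozenge and offcut.

```bash
python3 - <<'E'
from h import *
f=cv2.imread('pics/t2.png')[:,:,::-1]; hsv=cv2.cvtColor(f.copy(),cv2.COLOR_RGB2HSV).astype(int)
def best(mask,z,poly,label):
    m=mask.astype(np.uint8); c=max(cv2.findContours(m,0,1)[0],key=cv2.contourArea)
    w=toplane('top',c[:,0],z)[:,:2]*1000
    M=cv2.moments(c); cen=toplane('top',[(M['m10']/M['m00'],M['m01']/M['m00'])],z)[0]*1000
    print(label,'area',cv2.contourArea(w.astype(np.float32)),'cen',np.round(cen,1),'rect',cv2.minAreaRect(w.astype(np.float32)))
    if poly: print(np.round(cv2.minEnclosingTriangle(w.astype(np.float32).reshape(-1,1,2))[0],1)) if 0 else print(np.round(cv2.approxPolyDP(w.astype(np.float32).reshape(-1,1,2),6,True)[:,0],1))
box=np.zeros(f.shape[:2],bool); box[178:212,400:432]=1
best(box&(hsv[...,0]>80)&(hsv[...,0]<115)&(hsv[...,1]>60),.015,1,'loz top')
for t,z in(('lozenge',.010),('offcut',.02),('hexagon_honey',.012),('hexagon_black',.015)):
    for c in('top','side'):
        if t=='lozenge' or c=='top':
            f2=pic(c); p,m=mask(c,t)
            if m is not None: best(m,z,1,(t,c,round(p,2)))
E
```

```text
loz top area 613.4593660922255 cen [ 609.8 -103.8   15. ] rect ((611.1040649414062, -102.8756103515625), (48.273765563964844, 23.824161529541016), 58.49217987060547)
[[ 631.8  -87.2]
 [ 605.6  -93.7]
 [ 591.5 -119.2]
 [ 617.6 -115.1]
 [ 615.1 -101. ]]
('lozenge', 'top', 0.7) area 1054.9825662220828 cen [ 613.6 -105.3   10. ] rect ((613.296630859375, -105.10664367675781), (53.93442153930664, 30.0400447845459), 12.505834579467773)
[[ 637.2  -88.5]
 [ 606.2  -92.5]
 [ 589.6 -122.8]
 [ 620.6 -118.9]]
('lozenge', 'side', 0.69) area 13048.416864763014 cen [559.7 294.7  10. ] rect ((561.771240234375, 300.26129150390625), (160.4618682861328, 125.38927459716797), 61.156131744384766)
[[650.5 343. ]
 [602.5 322.7]
 [566.7 369.2]
 [540.7 373.1]
 [524.3 360.9]
 [510.3 329.9]
 [505.8 280.4]
 [545.9 217.4]
 [576.7 213.1]
 [593.3 227.5]
 [605.1 260.9]
 [602.6 310.8]
 [648.1 331. ]]
('offcut', 'top', 0.54) area 306.07419231318636 cen [651.7 -34.7  20. ] rect ((652.1470336914062, -34.27186584472656), (31.87847137451172, 12.87738037109375), 71.38665771484375)
[[654.7 -18.3]
 [645.3 -48.8]
 [657.2 -39.6]]
('hexagon_honey', 'top', 0.5) area 1150.9839568875032 cen [617.1 -40.4  12. ] rect ((616.9417114257812, -40.89708709716797), (61.212371826171875, 24.27737045288086), 29.410682678222656)
[[644.  -26.6]
 [622.4 -23.9]
 [593.9 -40. ]
 [589.2 -54. ]
 [608.2 -59.1]
 [636.8 -43. ]]
('hexagon_black', 'top', 0.74) area 1261.7033279686584 cen [691.6 -40.4  15. ] rect ((691.61669921875, -40.172874450683594), (56.904296875, 28.40018081665039), 71.22945404052734)
[[698.9 -12.6]
 [686.8 -17.2]
 [677.2 -38.4]
 [682.1 -67. ]
 [699.  -60.2]
 [708.6 -22.3]]
```

To row units: -0.247 m / 0.75 = -0.3293, 0.188 m / 0.75 = 0.2507, 0.674 rad / 1.5708 = 0.4291.

Request:
{"name": "tcp_steps", "arguments": {
  "steps": [
    [[-0.04,0.0293,0],0.0637,0.048],
    [[-0.08,0.06,0],0.1273,0.048],
    [[-0.12,0.0893,0],0.191,0.048],
    [[-0.164,0.12,0],0.2546,0.048],
    [[-0.2067,0.1507,0],0.3183,0.048],
    [[-0.2493,0.1813,0],0.382,0.048],
    [[-0.2893,0.2107,0.0267],0.4291,0.048],
    [[-0.3293,0.24,0.0667],0.4291,0.048],
    [[-0.3293,0.24,0.12],0.4291,0.048],
    [[-0.3293,0.24,0.1733],0.4291,0.048],
    [[-0.3293,0.24,0.22],0.4291,0.048],
    [[-0.3293,0.24,0.2507],0.4291,0.048],
    [[-0.3293,0.24,0.2507],0.4291,0.048],
    [[-0.3293,0.24,0.2507],0.4291,0.048]
  ],
  "grip_n": 40
}}

```text
clock: 23.73
tool_pos: [0.61, -0.1035, 0.0272]
tool_rot: [-2.677, -1.639, 0.003]
force: [0.8, -0.2, -0.0]
finger_gap: 0.0478
grasp_force: 0.0
```

```bash
python3 - <<'E'
from h import *
st(); s=sense(); print(totool(np.array([.612,-.105,.03])-s['tool_pos']))
f=pic('side','s3'); 
print(project('side',[s['tool_pos'],np.array(s['tool_pos'])+[0,0,.018]]))
a=cv2.resize(f[200:340,280:480,::-1],(800,560),interpolation=2); cv2.imwrite('pics/c6.png',a)
E
```

```text
t 23.73 pos [ 0.61   -0.1035  0.0272] x [ 0.455  0.891 -0.   ] y [ 0.891 -0.455 -0.003] z [-0.003  0.001 -1.   ] F [ 0.8 -0.2 -0. ] gap 0.0478 g 0.0 j [-0.35  0.55  1.57  0.    1.02  0.12]
[-0.00045332  0.00245485 -0.0027673 ]
[[356.14620993 279.4316377 ]
 [356.60676538 272.50829778]]
```

View pics/c6.png

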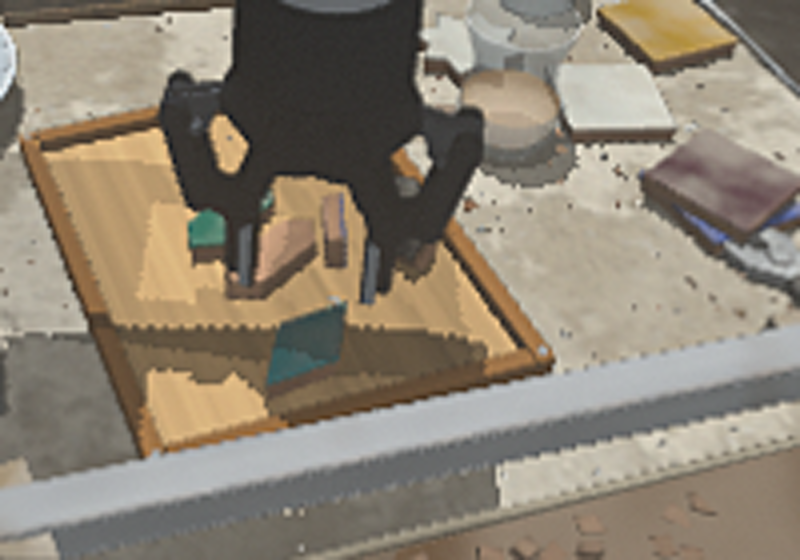

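The crop shows the fingers straddling the lozenge line, with tips at about (245,292) and (370,303), roughly 13 mm above the reported TCP. I'll descend 34 mm, check the force, and close.

To row units: 0.034 m / 0.75 = 0.0453, 0.022 m / 0.75 = 0.0293.

Request:
{"name": "tcp_steps", "arguments": {
  "steps": [
    [[0,0.0033,0.016],0,0.048],
    [[0,0.0033,0.0293],0,0.048],
    [[0,0.0033,0.0387],0,0.048],
    [[0,0.0033,0.0453],0,0.048],
    [[0,0.0033,0.0453],0,0.048]
  ]
}}

```text
clock: 24.2
tool_pos: [0.6122, -0.1045, -0.0068]
tool_rot: [-2.678, -1.64, 0.002]
force: [0.3, 0.0, -0.2]
finger_gap: 0.048
grasp_force: 0.0
```

Request:
{"name": "tcp_steps", "arguments": {
  "steps": [
    [[0,0,0],0,0.0],
    [[0,0,0],0,0.0],
    [[0,0,0],0,0.0],
    [[0,0,0],0,0.0]
  ],
  "grip_n": 40
}}

```text
clock: 24.53
tool_pos: [0.6135, -0.105, -0.0051]
tool_rot: [2.679, 1.64, 0.001]
force: [-0.1, -0.3, 0.5]
finger_gap: 0.0007
grasp_force: 0.0
```

To row units: 0.009 m / 0.75 = 0.012, 0.005 m / 0.75 = 0.0067.

Request:
{"name": "tcp_steps", "arguments": {
  "steps": [
    [[0,0,0],0,0.048],
    [[0,0,0],0,0.048],
    [[0,0,0],0,0.048],
    [[0,0,0],0,0.048],
    [[0,0,0.0067],0,0.048],
    [[0,0,0.012],0,0.048],
    [[0,0,0.012],0,0.048],
    [[0,0,0.012],0,0.0],
    [[0,0,0.012],0,0.0],
    [[0,0,0.012],0,0.0],
    [[0,0,0.012],0,0.0]
  ],
  "grip_n": 40
}}

```text
clock: 25.45
tool_pos: [0.6133, -0.1049, -0.0145]
tool_rot: [2.679, 1.64, 0.0]
force: [0.1, -0.8, -0.2]
finger_gap: 0.0291
grasp_force: 39.5
```

To row units: -0.262 m / 0.75 = -0.3493, 0.138 m / 0.75 = 0.184.

Request:
{"name": "tcp_steps", "arguments": {
  "steps": [
    [[0,0,-0.0133],0,0],
    [[0,0,-0.04],0,0],
    [[0,0,-0.08],0,0],
    [[0,0,-0.12],0,0],
    [[0.0227,-0.044,-0.1333],0,0],
    [[0.0453,-0.088,-0.1333],0,0],
    [[0.068,-0.1307,-0.1333],0,0],
    [[0.0907,-0.1733,-0.1333],0,0],
    [[0.1133,-0.2173,-0.1333],0,0],
    [[0.136,-0.2613,-0.1333],0,0],
    [[0.16,-0.3053,-0.1333],0,0],
    [[0.184,-0.3493,-0.1333],0,0],
    [[0.184,-0.3493,-0.1333],0,0],
    [[0.184,-0.3493,-0.1333],0,0]
  ]
}}

```text
clock: 26.62
tool_pos: [0.4416, 0.1386, 0.0863]
tool_rot: [2.676, 1.645, 0.001]
force: [0.0, -0.2, -0.2]
finger_gap: 0.0294
grasp_force: 39.6
```

```bash
python3 - <<'E'
from h import *
st(); pic('side')
for n in('lozenge','pan'): print(n,[(round(a['p'],2),np.round(a['at'],3)) for a in place_of('side',n)[:2]])
E
```

```text
t 26.62 pos [0.4416 0.1386 0.0863] x [0.451 0.892 0.   ] y [ 0.892 -0.451  0.001] z [ 0.001  0.    -1.   ] F [ 0.  -0.2 -0.2] gap 0.0294 g 39.6 j [ 0.06  0.23  1.91 -0.    1.    0.53]
lozenge [(0.56, array([0.436, 0.138, 0.106]))]
pan [(0.7, array([ 0.613, -0.045,  0.016])), (0.57, array([0.441, 0.143, 0.001]))]
```

To row units: 0.097 m / 0.75 = 0.1293, 0.085 m / 0.75 = 0.1133.

Request:
{"name": "tcp_steps", "arguments": {
  "steps": [
    [[0,0,0.04],0,0],
    [[0,0,0.08],0,0],
    [[0,0,0.1133],0,0],
    [[0,0,0.1293],0,0],
    [[0,0,0.1293],0,0],
    [[0,0,0.1293],0,0.042],
    [[0,0,0.1293],0,0.042],
    [[0,0,0.1293],0,0.042],
    [[0,0,0.08],0,0.042],
    [[0,0,0.0267],0,0.042],
    [[0,0,-0.0267],0,0.042],
    [[0,0.04,-0.08],0,0.055],
    [[0,0.08,-0.08],0,0.055]
  ]
}}

```text
clock: 27.85
tool_pos: [0.4983, 0.1109, 0.1533]
tool_rot: [2.672, 1.641, 0.016]
force: [1.2, -0.8, -0.5]
finger_gap: 0.0548
grasp_force: 0.0
```

```bash
python3 - <<'E'
from h import *
st()
for c in('side','top'):
    pic(c,c+'4')
    for n in('lozenge','pan','offcut'): print(c,n,[(round(a['p'],2),np.round(a['at'],3)) for a in place_of(c,n)[:2]])
E
```

```text
t 27.85 pos [0.4983 0.1109 0.1533] x [0.452 0.892 0.006] y [ 0.892 -0.452  0.01 ] z [ 0.011  0.001 -1.   ] F [ 1.2 -0.8 -0.5] gap 0.0548 g 0.0 j [-0.    0.23  1.72  0.    1.18  0.47]
side lozenge []
side pan [(0.68, array([0.44 , 0.142, 0.   ])), (0.49, array([0.413, 0.264, 0.043]))]
side offcut [(0.54, array([ 0.648, -0.037,  0.015]))]
top lozenge []
top pan [(0.46, array([ 0.69 , -0.045,  0.011]))]
top offcut [(0.6, array([ 0.649, -0.037,  0.016]))]
```

To row units: 0.207 m / 0.75 = 0.276, 0.096 m / 0.75 = 0.128, 1.382 rad / 1.5708 = 0.8798.

Request:
{"name": "tcp_steps", "arguments": {
  "steps": [
    [[-0.008,0.0267,0],0.0764,0.055],
    [[-0.016,0.0533,0],0.1528,0.055],
    [[-0.024,0.08,0],0.2292,0.055],
    [[-0.032,0.1067,0],0.3056,0.055],
    [[-0.04,0.1333,0],0.382,0.055],
    [[-0.048,0.16,0],0.4584,0.055],
    [[-0.056,0.1867,0],0.5348,0.055],
    [[-0.064,0.22,0],0.6112,0.055],
    [[-0.072,0.2533,0],0.6875,0.055],
    [[-0.0787,0.276,0],0.7639,0.055],
    [[-0.0787,0.276,0.04],0.8403,0.055],
    [[-0.0787,0.276,0.08],0.8798,0.055],
    [[-0.0787,0.276,0.12],0.8798,0.055],
    [[-0.0787,0.276,0.128],0.8798,0.055],
    [[-0.0787,0.276,0.128],0.8798,0.055]
  ],
  "grip_n": 40
}}

```text
clock: 29.5
tool_pos: [0.6507, -0.0357, 0.0462]
tool_rot: [-3.11, 0.442, 0.011]
force: [0.1, -0.1, -0.1]
finger_gap: 0.0548
grasp_force: 0.0
```

```bash
python3 - <<'E'
from h import *
st(); s=sense(); print(totool(np.array([.653,-.0345,-.013])-s['tool_pos']))
pic('side')
print('fingers at px',project('side',[np.array(s['tool_pos'])+[0,0,.02]]), toplane('top',[(387.7,179.3)],.02))
for n in('offcut','lozenge'): print(n,[(round(a['p'],2),np.round(a['at'],3)) for a in place_of('side',n)[:2]])
E
```

```text
t 29.5 pos [ 0.6507 -0.0357  0.0462] x [ 0.96  -0.279 -0.007] y [-0.279 -0.96   0.   ] z [-0.007  0.002 -1.   ] F [ 0.1 -0.1 -0.1] gap 0.0548 g 0.0 j [-0.23  0.58  1.46  0.    1.11  1.63]
[ 0.00233514 -0.001875    0.05921284]
fingers at px [[364.75168463 236.98508004]] [[ 0.6492727  -0.03401635  0.02      ]]
offcut [(0.4, array([ 0.649, -0.037,  0.014]))]
lozenge [(0.55, array([0.438, 0.13 , 0.005])), (0.25, array([ 0.616, -0.025, -0.   ]))]
```

To row units: 0.058 m / 0.75 = 0.0773, 0.001 m / 0.75 = 0.0013.

Request:
{"name": "tcp_steps", "arguments": {
  "steps": [
    [[0.0013,-0.0027,0.0267],0,0.055],
    [[0.0013,-0.0027,0.0507],0,0.055],
    [[0.0013,-0.0027,0.0667],0,0.055],
    [[0.0013,-0.0027,0.0773],0,0.055],
    [[0.0013,-0.0027,0.0773],0,0.055],
    [[0.0013,-0.0027,0.0773],0,0.0],
    [[0.0013,-0.0027,0.0773],0,0.0],
    [[0.0013,-0.0027,0.0773],0,0.0],
    [[0.0013,-0.0027,0.0773],0,0.0],
    [[0.0013,-0.0027,0.0773],0,0.0]
  ],
  "grip_n": 30
}}

```text
clock: 30.48
tool_pos: [0.6561, -0.0355, -0.0072]
tool_rot: [3.11, -0.443, 0.004]
force: [-0.6, -0.7, 6.1]
finger_gap: 0.0322
grasp_force: 30.1
```

To row units: -0.264 m / 0.75 = -0.352, -0.118 m / 0.75 = -0.1573.

Request:
{"name": "tcp_steps", "arguments": {
  "steps": [
    [[0,0,-0.0133],0,0],
    [[0,0,-0.04],0,0],
    [[0,0,-0.08],0,0],
    [[0,0,-0.12],0,0],
    [[0,0,-0.1333],0,0],
    [[-0.044,-0.02,-0.1333],0,0],
    [[-0.088,-0.04,-0.1333],0,0],
    [[-0.132,-0.0587,-0.1333],0,0],
    [[-0.176,-0.0787,-0.1333],0,0],
    [[-0.22,-0.0987,-0.1333],0,0],
    [[-0.264,-0.1173,-0.1333],0,0],
    [[-0.308,-0.1373,-0.1333],0,0],
    [[-0.352,-0.1573,-0.1333],0,0],
    [[-0.352,-0.1573,-0.1333],0,0],
    [[-0.352,-0.1573,-0.1333],0,0]
  ]
}}

```text
clock: 31.73
tool_pos: [0.4329, 0.153, 0.0915]
tool_rot: [3.111, -0.439, -0.001]
force: [0.3, -0.1, -0.1]
finger_gap: 0.0328
grasp_force: 29.7
```

```bash
python3 - <<'E'
from h import *
st(); pic('side','s5')
for n in('offcut','hexagon_honey','hexagon_black','hexagon_green','lozenge'): print(n,[(round(a['p'],2),np.round(a['at'],3)) for a in place_of('side',n)[:2]])
E
```

```text
t 31.73 pos [0.4329 0.153  0.0915] x [ 0.961 -0.277 -0.   ] y [-0.277 -0.961  0.   ] z [-0.  0. -1.] F [ 0.3 -0.1 -0.1] gap 0.0328 g 29.7 j [0.1  0.22 1.91 0.   1.01 1.95]
offcut []
hexagon_honey [(0.77, array([ 0.611, -0.042,  0.016])), (0.69, array([0.439, 0.132, 0.005]))]
hexagon_black [(0.69, array([ 0.692, -0.046,  0.006])), (0.5, array([0.437, 0.141, 0.005]))]
hexagon_green [(0.51, array([ 0.604, -0.012,  0.004]))]
lozenge [(0.56, array([0.44 , 0.133, 0.004])), (0.49, array([0.414, 0.262, 0.041]))]
```

To row units: 0.18 m / 0.75 = 0.24, 0.084 m / 0.75 = 0.112.

Request:
{"name": "tcp_steps", "arguments": {
  "steps": [
    [[0,0,0.04],0,0],
    [[0,0,0.0733],0,0],
    [[0,0,0.1],0,0],
    [[0,0,0.112],0,0],
    [[0,0,0.112],0,0],
    [[0,0,0.112],0,0.05],
    [[0,0,0.112],0,0.05],
    [[0,0,0.112],0,0.05],
    [[0,0,0.08],0,0.05],
    [[0,0,0.0267],0,0.05],
    [[0,0,-0.0267],0,0.05],
    [[0,0,-0.08],0,0.05],
    [[-0.04,0.04,-0.12],0,0.05],
    [[-0.08,0.08,-0.12],0,0.05],
    [[-0.08,0.1333,-0.12],0,0.05],
    [[-0.08,0.1867,-0.12],0,0.05],
    [[-0.08,0.24,-0.12],0,0.05],
    [[-0.08,0.24,-0.12],0,0.05],
    [[-0.08,0.24,-0.12],0,0.05]
  ]
}}

```text
clock: 33.62
tool_pos: [0.3267, -0.0066, 0.1826]
tool_rot: [3.108, -0.455, 0.005]
force: [1.0, -0.7, 0.8]
finger_gap: 0.0503
grasp_force: 0.0
```

```bash
python3 - <<'E'
from h import *
st(); f=pic('top','t6')
a=cv2.resize(f[150:310,220:440,::-1],(792,576),interpolation=2); cv2.imwrite('pics/c7.png',a)
for c in('top','side'):
    if c=='side': pic(c)
    for n in('offcut','lozenge','pan','pan_floor','pan_lip','tea_glass','hexagon_honey','hexagon_black','hexagon_green'): print(c,n,[(round(a['p'],2),np.round(a['at'],3)) for a in place_of(c,n)[:1]])
E
```

```text
t 33.62 pos [ 0.3267 -0.0066  0.1826] x [ 0.958 -0.287  0.003] y [-0.287 -0.958  0.   ] z [ 0.003 -0.001 -1.   ] F [ 1.  -0.7  0.8] gap 0.0503 g 0.0 j [-0.37 -0.15  2.04 -0.    1.25  1.5 ]
top offcut [(0.71, array([0.418, 0.156, 0.003]))]
top lozenge [(0.47, array([0.441, 0.133, 0.011]))]
top pan [(0.68, array([ 0.438,  0.147, -0.002]))]
top pan_floor [(0.75, array([0.442, 0.141, 0.007]))]
top pan_lip [(0.85, array([0.457, 0.065, 0.03 ]))]
top tea_glass [(0.88, array([ 0.779,  0.024, -0.003]))]
top hexagon_honey [(0.62, array([ 0.62 , -0.046,  0.013]))]
top hexagon_black [(0.75, array([0.437, 0.146, 0.002]))]
top hexagon_green [(0.71, array([ 0.606, -0.008,  0.006]))]
side offcut [(0.59, array([0.416, 0.156, 0.005]))]
side lozenge [(0.73, array([ 0.687, -0.042,  0.004]))]
side pan [(0.61, array([ 0.439,  0.143, -0.003]))]
side pan_floor [(0.66, array([0.436, 0.14 , 0.007]))]
side pan_lip [(0.61, array([0.449, 0.069, 0.035]))]
side tea_glass [(0.78, array([0.778, 0.022, 0.003]))]
side hexagon_honey [(0.72, array([ 0.613, -0.04 ,  0.014]))]
side hexagon_black [(0.67, array([ 0.687, -0.041,  0.006]))]
side hexagon_green []
```

View pics/c7.png

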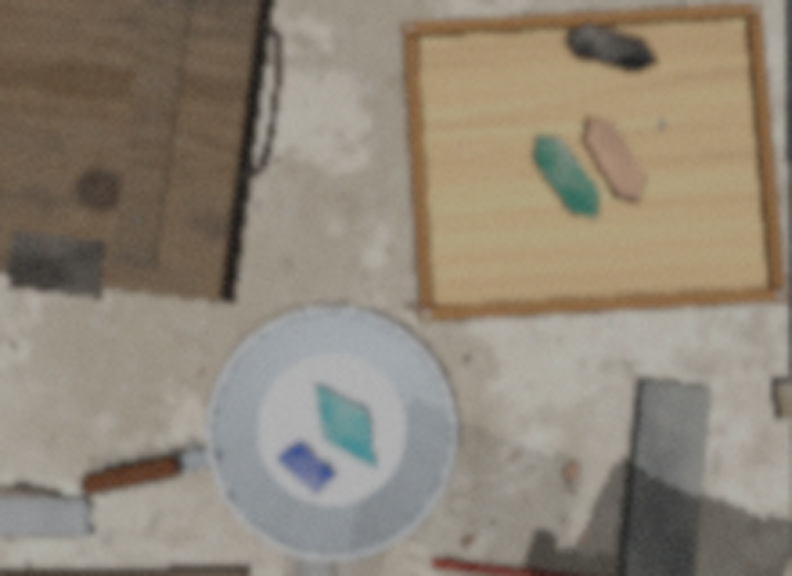

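The picture shows the pan upright at about (335,432) and clear of the tray corner, holding the lozenge (347,425) and the offcut (308,467). Three hexagons lie in the tray, so I'm handing in.

Request:
{"name": "tcp_steps", "arguments": {
  "steps": [
    [[0,0,0],0,0.05],
    [[0,0,0],0,0.05],
    [[0,0,0],0,0.05],
    [[0,0,0],0,0.05]
  ]
}}

```text
clock: 34.95
tool_pos: [0.3266, -0.0042, 0.1814]
tool_rot: [-3.11, 0.443, -0.0]
force: [0.7, 0.4, -0.1]
finger_gap: 0.05
grasp_force: 0.0
```

```bash
python3 -c "
from station import *
print(sign_off())"
```

```text
the job is handed in; nothing more can be done
None
```

I handed the job in at about 35 s: the last picture shows the pan upright beside the tray holding the lozenge and offcut, the three hexagons in the tray and the tea glass where it started; sign-off returned no verdict.

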